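# Open the sloping tool box and put the carving tools away

### The job

Lift the loose lid off the sloping wooden tool box by its bar knob and set it gently aside on the cork mat, knob up, about centred; let go of it only once it lies flat all the way down, so that it neither drops nor flops over. Then put the gouge and the slip stone that lie on the bench into the box, each in the compartment that already holds one of its own kind. Do not disturb the other things on the bench.

Things in the scene. Friction and masses are not known exactly. Their poses are not given: they have to be found in the camera images.
- box: Fixed wooden tool box, open on top, 170 (x) by 270 mm (y), walls 8 mm. Origin: centre of its underside, z up. Level floor 8 mm up; the rim slopes up 25 deg along +x, from 45 mm high at the low wall (x = -85, robot side) to 124 mm. A 6 mm divider along x at y = 0, top 18 mm under the rim plane, makes two compartments, each 154 (x) by 124 mm (y) inside.
- box_rim (a point): Middle of the plane of the box's rim, 84.6 mm above the box's underside.
- lid: Loose wooden lid, 0.25 to 0.5 kg, lying on the sloping rim, so tilted 25 deg. Board 190 (x, up the slope) by 280 (y) by 10 mm. Origin: centre of the board's underside; z square to it, knob side. Two battens under it, 12 mm deep, sit in the box's mouth: laid flat, its origin is 12 mm up. Bar knob on two posts: 100 mm long (x), 22 wide (y), from z = 24 to 46 mm.
- lid_knob (a point): Centre of the lid's bar knob, 35 mm above the lid's origin along the lid's z.
- mat: Fixed cork mat, 200 mm (x) by 260 mm (y), 4 mm thick, flat on the bench. Origin: centre of its underside.
- gouge: Loose palm gouge lying on the bench: octagonal wooden handle 62 mm long and 26 mm thick, brass ferrule and flat steel blade 12 mm wide; 115 mm long in all. Origin: on its underside at mid length; x runs along it to the blade. The handle's middle is at x = -26 mm, 13 mm up; the balance point lies in the handle.
- stone: Loose grey slip stone (sharpening stone) lying on the bench, a flat bar 100 mm (x) by 40 mm (y) by 14 mm. Origin: centre of its underside.
- gouge_in_box: A second, equal palm gouge already lying in one of the two compartments by the outer side wall, hidden by the lid at first. Same origin and axes as the loose one.
- stone_in_box: A second, equal slip stone already lying in the other compartment by the outer side wall, hidden by the lid at first. Same origin and axes as the loose one.
- mallet: Bystander: carver's mallet standing on its head, 82 mm across, 217 mm tall. Origin: centre of its underside.
- leaf: Bystander: carved leaf on a board, 120 by 90 mm, 25 mm tall. Origin: centre of its underside.
- wax: Bystander: metal wax tin, 72 mm across, 45 mm tall. Origin: centre of its underside.
- blank: Bystander: wood block, 150 by 60 by 45 mm. Origin: centre of its underside.
- brush: Bystander: bench brush 190 mm long. Origin: centre of its underside.
- offcut: Bystander: plywood offcut, 90 by 70 by 30 mm. Origin: centre of its underside.
There are look-alikes about, which are no part of the job. Leave any blue look-alike of the gouge alone. What is shaped like the stone but purple is not meant.

How it is judged:
By the outcome, as a careful person would: the job done as asked, in the order asked, and still so for the second after the job is handed in, with the robot touching nothing.
It also fails if it takes over 72 s, if anything falls off the work surface, if the arm or the gripper's body presses on something with over 40 N, if the wrist force passes 120 N, or if a joint passes its speed limit or range.

### The arm

A 6-joint arm with a two-finger parallel gripper is mounted at the origin on the work surface. World frame = base frame: x ahead of the robot, y to its left, z up, the work surface at z = 0. Lengths are in m, angles in degrees, forces in N, time in s.
With the tool pointing down it reaches from about 0.25 to 0.775 m from the base axis. Payload 4 kg.
Tool frame: the origin (TCP) lies midway between the tips of the shut fingers; the grasp point (between the pads) lies 19 mm behind it; z points along the fingers, y is the line along which they close (so a half turn about z gives the same grasp; the last joint's range is limited). The gripper opens to 85 mm and grips with 20 to 120 N. Pads are 22 mm wide; open, the fingers measure 114 mm over their backs; the gripper's body (76 mm by 85 mm) begins 54 mm behind the grasp point. The pads swing forward as they close: fully open they stand 13 mm farther back than shut.
Start: joints at [59.983, 4.996, 78.535, -0, 96.463, -5.907], TCP at [0.225, 0.502, 0.231] pointing down, gripper open.
Joint ranges: [-177.83, 177.83], [-43.37, 116.18], [15.69, 146.23], [-61.86, 241.86], [9.47, 152.12], [-147.06, 147.06]. Speed limits (degrees/s): [159.86, 159.86, 180, 180, 180, 180].

### API

Orientations are given as [roll, pitch, yaw] about the fixed x, y, z axes, in that order (R = Rz(yaw) Ry(pitch) Rx(roll)).
In Python, from station import monitor, optics, env gives the robot as it stands.
- The arm moves only by the tool servo_tool, never from a script. Its argument "rows" is a list that holds one entry, the list of rows, each a list of 7 numbers: the shift along the tool's x, y, z in m, then the turn, a rotation vector about the tool's x, y, z in degrees, then the finger opening in m, from 0 to 0.0854. In form: [[[tx, ty, tz, wx, wy, wz, hand], ...]]. A call has 1 to 10 rows; each row is the pose to reach, as a shift and turn from the pose commanded when the call began, along the tool's axes at that moment; what a row does not reach only later rows make up. A row lasts 1/10 s, in which the tool goes at most 50 mm and 8.59 degrees, less where a joint would pass 70% of its speed; a pose out of reach is approached as far as the arm can. A call with a gripper value outside its range is refused whole. The fingers move at their own pace and stop on an object; "force" is the grip in N (left out, the last holds). Time passes only in rows, so rows that repeat a pose let the fingers close. It gives the time, the measured TCP pose, the force, the opening and the grip force at its end, in the units of the state.
- monitor.get_obs(): the state, without advancing time (a new reading comes with each control period).
- optics.snapshot(name): name is "scene" or "top"; returns (picture, depth): 384x512x3 uint8, blue, green, red; 384x512 float32, m along the optical axis (not along the pixel's ray), 0 where there is no reading.
- optics.camera_model(name): a dict with "mtx" (3x3 intrinsics, pixels), "pose" (4x4, takes a point from camera to world coordinates). Camera axes: x right, y up, looking along -z (the intrinsics and any distortion apply to the point x, -y, -z); pixel columns grow to the right and rows downward; lengths in m; the calibration is good to about 2 mm. A picture is of the moment at which its call begins. camera_model takes no time and is no camera call.
- env.sign_off(): hands the job in; it is judged then, once.
The state is a dict: "time": time; "joints": joint angles; "qd": joint speeds; "joint_torque": joint torques, N m; "eef_pos": TCP position; "tool_rot": TCP orientation; "force": force on the tool from outside, world axes, zero at the start; "wrist_torque": the same for the moment, N m; "gripper_width": finger opening in m; "finger_force": force on a finger pad.
Only numpy, scipy, OpenCV 4.12 (cv2) and the standard library are available. Lean on these libraries where they do the work, as an engineer would, in place of code of your own. Each camera call takes 0.05 s, during which the arm holds its last target. There are 200 camera calls.

## Working session

There is one attempt and no reset: what is moved stays moved. The work goes in short steps, Python scripts to look and compute and a tool call to move; the robot and the scene stay as the last step left them, time stands still between calls to the robot, and variables do not carry over. Pictures are saved under pics/ and viewed, at most 10 in all, crops included, and the job is handed in when it is done.

Besides the shell and the picture viewer there is one more tool, called after "Call:" as a command line: name --argument value ..., lists and objects as JSON in quotes. servo_tool: Moves the arm, as the interface text tells. Its arguments: {"type":"object","properties":{"rows":{"type":"array"},"force":{"type":"number"}},"required":["rows"]}

```bash
ls; mkdir -p pics
python3 - <<'E'
from station import monitor, optics, env
import cv2,numpy as np
np.set_printoptions(precision=4,suppress=True)
print(monitor.get_obs())
for n in("scene","top"):
    p,d=optics.snapshot(n); m=optics.camera_model(n); print(n,m)
    cv2.imwrite(f"pics/{n}0.png",p); np.save(f"{n}0.npy",d)
    if n=="top": cv2.imwrite("pics/top0b.png",cv2.resize(p,(800,600),interpolation=cv2.INTER_CUBIC))
    else: cv2.imwrite("pics/scene0b.png",cv2.resize(p,(800,600),interpolation=cv2.INTER_CUBIC))
E
```

```text
pics
{'time': 0.0, 'joints': array([59.9839,  5.0425, 78.6268,  0.0004, 96.4616, -5.9102]), 'qd': array([-0.0451,  0.0051, -0.0518, -0.0554,  0.0085,  0.0238]), 'joint_torque': array([ -0.0005, -35.185 , -31.3277,  -0.0002,   0.0105,   0.    ]), 'eef_pos': array([0.2244, 0.5016, 0.2301]), 'tool_rot': array([-179.8698,   -0.0139,  155.8941]), 'force': array([-0.5919, -0.2808, -0.2376]), 'wrist_torque': array([ 0.0322,  0.009 , -0.0163]), 'finger_force': 0.0, 'gripper_width': 0.08530006402355965}
scene {'mtx': array([[460.785 ,   0.    , 253.6902],
       [  0.    , 460.785 , 180.3273],
       [  0.    ,   0.    ,   1.    ]]), 'pose': array([[-0.6626, -0.6433,  0.3837,  0.9997],
       [ 0.749 , -0.5678,  0.3415,  0.4199],
       [-0.0018,  0.5137,  0.858 ,  1.1956],
       [ 0.    ,  0.    ,  0.    ,  1.    ]])}
top {'mtx': array([[444.5258,   0.    , 263.4181],
       [  0.    , 444.5258, 188.4925],
       [  0.    ,   0.    ,   1.    ]]), 'pose': array([[-0.0221,  0.9977, -0.0645,  0.4219],
       [-0.9997, -0.0226, -0.0068, -0.0191],
       [-0.0083,  0.0644,  0.9979,  1.4745],
       [ 0.    ,  0.    ,  0.    ,  1.    ]])}
```

View pics/top0b.png

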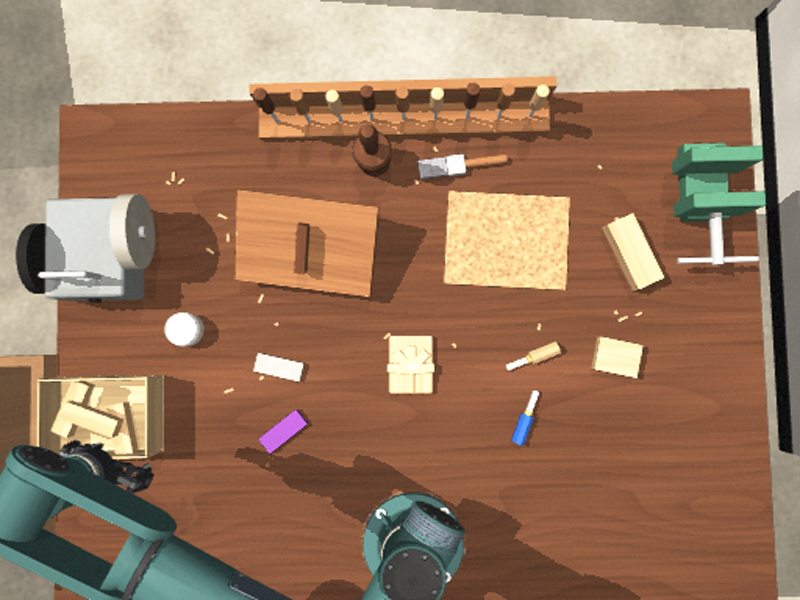

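View pics/scene0b.png

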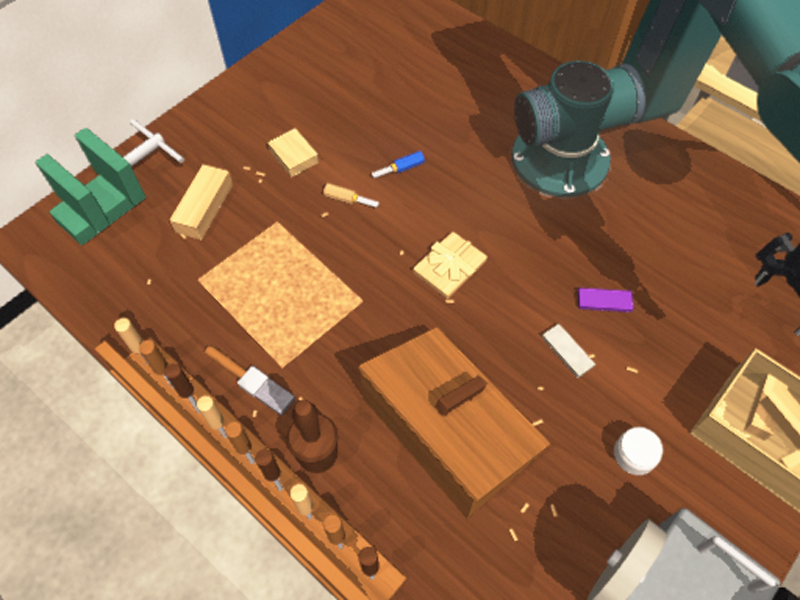

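The top view (800x600) shows the lid at about (307,244) with its knob at (302,248). The mat is at (507,241), the loose gouge at (534,356) and the grey stone at (279,367); the blue and purple look-alikes are lower down. The scene view shows the same things: knob (461,394), gouge (350,195), stone (569,350).

```bash
cat > h.py <<'E'
import numpy as np, cv2
from station import monitor, optics, env
np.set_printoptions(precision=4,suppress=True)
def cloud(name,d):
    m=optics.camera_model(name);K=m["mtx"];T=m["pose"]
    v,u=np.mgrid[:d.shape[0],:d.shape[1]].astype(float)
    P=np.stack([(u-K[0,2])/K[0,0]*d,-(v-K[1,2])/K[1,1]*d,-d],-1)
    W=P@T[:3,:3].T+T[:3,3]; W[d==0]=np.nan
    return W
def ray(name,u,v):
    m=optics.camera_model(name);K=m["mtx"];T=m["pose"]
    r=T[:3,:3]@np.array([(u-K[0,2])/K[0,0],-(v-K[1,2])/K[1,1],-1]);return T[:3,3],r/np.linalg.norm(r)
def tri(a,b): # 512-px points in top, scene
    (o1,r1),(o2,r2)=ray("top",*a),ray("scene",*b)
    s=np.linalg.lstsq(np.stack([r1,-r2],1),o2-o1,rcond=None)[0]
    p,q=o1+s[0]*r1,o2+s[1]*r2
    return (p+q)/2,np.linalg.norm(p-q)
def rect(pts):
    c,s,a=cv2.minAreaRect(np.float32(pts*1000)); return np.array(c)/1000,np.array(s),a
E
python3 - <<'E'
from h import *
S=1/1.5625
C={n:cloud(n,np.load(n+"0.npy")) for n in("top","scene")}
for n in C:
    W=C[n];z=W[...,2]; print(n,"bench z",np.nanmedian(z[(abs(W[...,0]-.4)<.3)&(abs(W[...,1])<.4)]))
    def sel(x0,x1,y0,y1,z0,z1): 
        M=(W[...,0]>x0)&(W[...,0]<x1)&(W[...,1]>y0)&(W[...,1]<y1)&(z>z0)&(z<z1); return W[M]
    cen={k:C["top"][int(v*S),int(u*S)] for k,(u,v) in dict(lid=(270,230),knob=(302,248),mat=(507,241),gouge=(545,351),stone=(279,367),leaf=(395,365),wax=(184,329),blank=(633,252),mallet=(368,135),offcut=(618,357),brush=(450,165)).items()}
    if n=="top":
        for k,v in cen.items(): print(k,v)
    for k,r,z0,z1 in (("stone",.07,.006,.03),("gouge",.08,.004,.04),("blank",.11,.03,.06),("offcut",.07,.02,.06),("wax",.06,.03,.06),("leaf",.09,.012,.05),("lidall",0,.05,.2)):
        if k=="lidall": c=cen["lid"]; r=.22; 
        else: c=cen[k]
        P=sel(c[0]-r,c[0]+r,c[1]-r,c[1]+r,z0,z1)
        if k=="lidall": 
            continue
        P=P[np.hypot(*(P[:,:2]-c[:2]).T)<r]
        print(k,len(P),rect(P[:,:2]),"z med/max",np.median(P[:,2]),P[:,2].max(),"mean",P.mean(0))
    # lid plane ransac-like
    c=cen["lid"]; P=sel(.35,.7,c[1]-.25,c[1]+.2,.04,.25)
    pl=None;best=0;rng=np.random.default_rng(0)
    for _ in range(500):
        q=P[rng.choice(len(P),3,False)];nn=np.cross(q[1]-q[0],q[2]-q[0]);nn/=np.linalg.norm(nn)+1e-12
        k=(abs((P-q[0])@nn)<.003)
        if k.sum()>best: best=k.sum();I=k
    Q=P[I];m=Q.mean(0);nn=np.linalg.svd(Q-m)[2][2];nn*=np.sign(nn[2])
    print("lid n",nn,"tilt",np.degrees(np.arccos(nn[2])),"mean",m,len(Q), "upslope dir yaw",np.degrees(np.arctan2(-nn[1],-nn[0])))
    ux=np.array([0,0,1.])-nn*nn[2];ux/=np.linalg.norm(ux);uy=np.cross(nn,ux)
    ab=np.stack([(Q-m)@ux,(Q-m)@uy],1);rc=rect(ab);print(" lid rect",rc,"centre",m+rc[0][0]*ux+rc[0][1]*uy)
    h=(P-m)@nn; K=P[(h>.028)&(h<.045)&(np.linalg.norm(P-m,axis=1)<.12)]
    ab=np.stack([(K-m)@ux,(K-m)@uy],1);rc=rect(ab);print(" knob rect",rc,"top h",np.median((K-m)@nn),"centre top",m+rc[0][0]*ux+rc[0][1]*uy+nn*np.median((K-m)@nn))
E
```

```text
top bench z 0.0015355361137704415
lid [0.6466 0.2723 0.1028]
knob [0.6067 0.2026 0.1307]
mat [ 0.6284 -0.214  -0.0032]
gouge [ 0.394  -0.2804  0.0286]
stone [0.3735 0.273  0.0189]
leaf [0.3717 0.0311 0.0257]
wax [0.4557 0.4653 0.0406]
blank [ 0.5927 -0.4674  0.0467]
mallet [0.8009 0.0649 0.2164]
offcut [ 0.3779 -0.4312  0.03  ]
brush [ 0.791  -0.0966  0.0224]
stone 398 (array([0.3704, 0.2767]), array([129.6736, 102.9395]), 46.11492156982422) z med/max 0.01330161134081742 0.023095826136013686 mean [0.3711 0.2742 0.0133]
gouge 350 (array([ 0.3935, -0.28  ]), array([145.5185, 151.4887]), 64.72805786132812) z med/max 0.01582914839120031 0.032052010150828814 mean [ 0.3869 -0.2734  0.0152]
blank 906 (array([ 0.6015, -0.487 ]), array([149.7166,  94.8777]), 24.056089401245117) z med/max 0.044118509018354124 0.059827029514909924 mean [ 0.5943 -0.4718  0.044 ]
offcut 621 (array([ 0.3771, -0.4331]), array([90.9531, 69.8904]), 77.14613342285156) z med/max 0.02918272934487387 0.038094533564108524 mean [ 0.3772 -0.4323  0.0292]
wax 377 (array([0.454 , 0.4674]), array([66.959 , 68.6825]), 80.915962
[... 1349 characters left out ...]
rray([0.4577, 0.4698]), array([68.1019, 67.9569]), 32.14860916137695) z med/max 0.04337600900906091 0.05031834640874111 mean [0.4587 0.4701 0.0425]
leaf 978 (array([ 0.3711, -0.0006]), array([ 96.1605, 121.2643]), 88.48186492919922) z med/max 0.019125170279402415 0.03129082932876481 mean [0.3737 0.0007 0.0196]
lid n [-0.4187  0.0618  0.906 ] tilt 25.038348855564337 mean [0.6202 0.2077 0.0941] 5096 upslope dir yaw -8.394066161262408
 lid rect (array([-0.0027, -0.0037]), array([280.5758, 194.7086]), 89.91634368896484) centre [0.6172 0.2044 0.0929]
 knob rect (array([-0.0024, -0.0028]), array([100.6862,  22.8341]), 0.13443538546562195) top h 0.03560353463023786 centre top [0.6027 0.2074 0.1253]
```

```bash
cat >> h.py <<'E'
def proj(name,uv,z):
    out=[]
    for u,v in uv:
        o,r=ray(name,u,v); out.append((o+r*(z-o[2])/r[2])[:2])
    return np.array(out)
E
python3 - <<'E'
from h import *
S=1/1.5625
box={"top":dict(mat=(425,180,590,305),gouge=(500,335,570,378),stone=(245,345,312,388)),"scene":dict(mat=(190,215,370,370),gouge=(315,178,385,212),stone=(538,318,600,382))}
zz=dict(mat=.004,gouge=.013,stone=.014);cent={}
for n in box:
    img=cv2.imread(f"pics/{n}0.png");hsv=cv2.cvtColor(img,cv2.COLOR_BGR2HSV)
    for k,b in box[n].items():
        x0,y0,x1,y1=[int(q*S) for q in b]; H=hsv[y0:y1,x0:x1].astype(int)
        if k=="mat": M=(H[...,2]>170)
        elif k=="stone": M=(H[...,1]<70)&(H[...,2]>130)
        else: M=(H[...,2]>150)
        M=M.astype(np.uint8)
        nl,L,st,ce=cv2.connectedComponentsWithStats(M); i=1+np.argmax(st[1:,4])
        v,u=np.nonzero(L==i);uv=np.stack([u+x0,v+y0],1).astype(float)
        P=proj(n,uv,zz[k]);r=rect(P);cent[n,k]=np.array([(uv[:,0].min()+uv[:,0].max())/2,0]) ;cent[n,k]=uv.mean(0)
        print(n,k,len(P),r,"mean",P.mean(0), "corners",cv2.boxPoints((r[0]*1000,r[1],r[2])).round(0).tolist())
        if k=="gouge":
            for nm,m2 in (("handle",H[...,1]>60),("blade",H[...,1]<=50)):
                q=m2[v,u]; print("  ",nm,q.sum(),P[q].mean(0),rect(P[q]) if q.sum()>3 else "")
                cent[n,nm]=uv[q].mean(0)
for k in("mat","gouge","stone","handle","blade"): print(k,tri(cent["top",k],cent["scene",k]))
E
```

```text
Traceback (most recent call last):
  File "h.py", line 23, in proj
    o,r=ray(name,u,v); out.append((o+r*(z-o[2])/r[2])[:2])
        ~~~^^^^^^^^^^
  File "h.py", line 11, in ray
    m=optics.camera_model(name);K=m["mtx"];T=m["pose"]
ValueError: time passes only in moves, steps and waits
```

```bash
sed -i 's/^def cloud/import functools\n@functools.lru_cache\ndef cm(n): return optics.camera_model(n)\ndef cloud/; s/m=optics.camera_model(name)/m=cm(name)/' h.py
cat > meas.py <<'E'
from h import *
S=1/1.5625
box={"top":dict(mat=(425,180,590,305),gouge=(500,335,570,378),stone=(245,345,312,388)),"scene":dict(mat=(190,215,370,370),gouge=(315,178,385,212),stone=(538,318,600,382))}
zz=dict(mat=.004,gouge=.013,stone=.014);cent={}
for n in box:
    img=cv2.imread(f"pics/{n}0.png");hsv=cv2.cvtColor(img,cv2.COLOR_BGR2HSV)
    for k,b in box[n].items():
        x0,y0,x1,y1=[int(q*S) for q in b]; H=hsv[y0:y1,x0:x1].astype(int)
        if k=="mat": M=(H[...,2]>170)
        elif k=="stone": M=(H[...,1]<70)&(H[...,2]>130)
        else: M=(H[...,2]>150)
        M=M.astype(np.uint8)
        nl,L,st,ce=cv2.connectedComponentsWithStats(M); i=1+np.argmax(st[1:,4])
        v,u=np.nonzero(L==i);uv=np.stack([u+x0,v+y0],1).astype(float)
        P=proj(n,uv,zz[k]);r=rect(P);cent[n,k]=uv.mean(0)
        print(n,k,len(P),r,"mean",P.mean(0), "corners",cv2.boxPoints((r[0]*1000,r[1],r[2])).round(0).tolist())
        if k=="gouge":
            for nm,m2 in (("handle",H[...,1]>60),("blade",H[...,1]<=50)):
                q=m2[v,u]; print("  ",nm,q.sum(),P[q].mean(0),rect(P[q]) if q.sum()>3 else "")
                cent[n,nm]=uv[q].mean(0)
for k in("mat","gouge","stone","handle","blade"): print(k,tri(cent["top",k],cent["scene",k]))
E
python3 meas.py
```

```text
top mat 4654 (array([ 0.6301, -0.2124]), array([261.3524, 199.7615]), 85.49624633789062) mean [ 0.6295 -0.213 ] corners [[520.0, -335.0], [719.0, -351.0], [740.0, -90.0], [541.0, -74.0]]
top gouge 701 (array([ 0.378 , -0.2613]), array([140.8913,  71.6641]), 88.75959777832031) mean [ 0.3688 -0.2642] corners [[341.0, -331.0], [412.0, -333.0], [415.0, -192.0], [344.0, -190.0]]
   handle 642 [ 0.3689 -0.2679] (array([ 0.378 , -0.2613]), array([140.8913,  71.6641]), 88.75959777832031)
   blade 59 [ 0.3673 -0.2246] (array([ 0.3674, -0.2244]), array([13.2614, 44.3806]), 20.410123825073242)
top stone 372 (array([0.3715, 0.2746]), array([99.3047, 39.862 ]), 76.31512451171875) mean [0.3715 0.2745] corners [[340.0, 231.0], [379.0, 222.0], [403.0, 318.0], [364.0, 328.0]]
scene mat 5035 (array([ 0.6287, -0.2118]), array([261.6544, 200.4562]), 85.44855499267578) mean [ 0.6318 -0.2072] corners [[518.0, -334.0], [718.0, -350.0], [739.0, -89.0], [539.0, -73.0]]
scene gouge 466 (array([ 0.3634, -0.2605]), array([ 65.5077, 133.6631]), 21.148550033569336) mean [ 0.369  -0.2649] corners [[309.0, -210.0], [357.0, -335.0], [418.0, -311.0], [370.0, -186.0]]
   handle 418 [ 0.3692 -0.2696] (array([ 0.3634, -0.2605]), array([ 65.5077, 133.6631]), 21.148550033569336)
   blade 48 [ 0.3667 -0.2236] (array([ 0.3669, -0.2236]), array([13.3639, 43.5152]), 21.878538131713867)
scene stone 456 (array([0.3716, 0.2765]), array([102.3108,  42.642 ]), 73.23177337646484) mean [0.372  0.2776] corners [[336.0, 234.0], [377.0, 221.0], [407.0, 319.0], [366.0, 332.0]]
mat (array([ 0.6299, -0.2134, -0.0081]), np.float64(0.0031871011589529085))
gouge (array([ 0.3689, -0.2644,  0.0132]), np.float64(0.0005031487273600277))
stone (array([0.3707, 0.2764, 0.01  ]), np.float64(0.0024151849320480988))
handle (array([ 0.3694, -0.2683,  0.0141]), np.float64(0.001446262196411173))
blade (array([ 0.367 , -0.2241,  0.0129]), np.float64(0.0011413422456171781))
```

```bash
cat >> h.py <<'E'
from scipy.spatial.transform import Rotation as Ro
def cur():
    o=monitor.get_obs(); return np.array(o["eef_pos"]),Ro.from_euler("xyz",o["tool_rot"],degrees=True),o
def rel(p,R,p0,R0):
    t=R0.inv().apply(np.array(p)-p0)*1000; w=(R0.inv()*R).as_rotvec(degrees=True)
    print("mm",t.round(1),"deg",w.round(2)); return t,w
lidn=lambda yaw,tilt=25:Ro.from_euler("ZY",[yaw,-tilt],degrees=True)
RX=Ro.from_euler("x",180,degrees=True); RZ=Ro.from_euler("z",180,degrees=True)
E
python3 - <<'E'
from h import *
RL=lidn(-8.35);n=RL.apply([0,0,1]);print(n)
T=RL*RX*RZ; K=np.array([.607,.2055,.1158])
p,R,o=cur()
rel(K+n*(.08-.017),T,p,R)
E
```

```text
[-0.4181  0.0614  0.9063]
mm [-444.5 -121.1   57.5] deg [ -3.55 -24.87 -15.48]
```

Call:
servo_tool --rows '[[[-0.03,-0.008,0.004,-0.2,-1.7,-1,0.0854],[-0.08,-0.022,0.01,-0.6,-4.5,-2.8,0.0854],[-0.13,-0.035,0.017,-1,-7.3,-4.5,0.0854],[-0.18,-0.049,0.023,-1.4,-10.1,-6.3,0.0854],[-0.23,-0.063,0.03,-1.8,-12.9,-8,0.0854],[-0.28,-0.076,0.036,-2.2,-15.7,-9.7,0.0854],[-0.33,-0.09,0.043,-2.6,-18.5,-11.5,0.0854],[-0.38,-0.104,0.049,-3,-21.3,-13.2,0.06],[-0.425,-0.116,0.055,-3.4,-23.8,-14.8,0.05],[-0.4445,-0.121,0.0575,-3.55,-24.9,-15.5,0.05]]]'

```text
time: 1.1
eef_pos: [0.5817, 0.2074, 0.1721]
tool_rot: [-180.0, 25.0, 171.6]
force: [-0.1, -0.0, 0.0]
gripper_width: 0.0498
finger_force: 0.0
```

Call:
servo_tool --rows '[[[0,0,0,0,0,0,0.05],[0,0,0,0,0,0,0.05]]]'

```text
time: 1.3
eef_pos: [0.5806, 0.2093, 0.1728]
tool_rot: [179.9, 24.9, 171.5]
force: [-0.3, 0.6, -0.3]
gripper_width: 0.05
finger_force: 0.0
```

Run:
```python
from h import *
RL=lidn(-8.35);n=RL.apply([0,0,1])
T=RL*RX*RZ; K=np.array([.607,.2055,.1158])
p,R,o=cur();print(o["time"],p,o["tool_rot"],o["force"],o["gripper_width"],o["joints"])
rel(K-n*.017,T,p,R)
W,d=optics.snapshot("top"); cv2.imwrite("pics/top1.png",cv2.resize(W[90:220,110:300],None,fx=4,fy=4,interpolation=cv2.INTER_CUBIC))
```

```text
1.3 [0.5806 0.2093 0.1728] [179.9081  24.9446 171.5241] [-0.3183  0.5773 -0.2867] 0.04995525365994167 [ 20.7369   0.7007  93.1823 -13.0834  64.568  -57.4237]
mm [-0.2 -0.  79.9] deg [ 0.04 -0.06 -0.11]
```

Call:
servo_tool --rows '[[[0,0,0.015,0,0,0,0.05],[0,0,0.035,0,0,0,0.05],[0,0,0.055,0,0,0,0.05],[0,0,0.07,0,0,0,0.05],[0,0,0.078,0,0,0,0.05],[0,0,0.08,0,0,0,0.05],[0,0,0.08,0,0,0,0.05]]]'

```text
time: 2.05
eef_pos: [0.6146, 0.2055, 0.1015]
tool_rot: [179.9, 25.1, 171.6]
force: [-0.0, -0.6, -0.4]
gripper_width: 0.0502
finger_force: 0.0
```

Call:
servo_tool --rows '[[[0,0,0,0,0,0,0.018],[0,0,0,0,0,0,0.018],[0,0,0,0,0,0,0.015],[0,0,0,0,0,0,0.015],[0,0,0,0,0,0,0.01],[0,0,0,0,0,0,0.01]]]' --force 80

```text
time: 2.65
eef_pos: [0.6149, 0.2054, 0.103]
tool_rot: [179.8, 25.2, 171.6]
force: [-4.9, 0.9, 5.0]
gripper_width: 0.0206
finger_force: 81.1
```

Call:
servo_tool --rows '[[[0,0,-0.003,0,0,0,0.01],[0,0,-0.008,0,0,0,0.01],[0,0,-0.015,0,0,0,0.01],[0,0,-0.023,0,0,0,0.01],[0,0,-0.033,0,0,0,0.01],[0,0,-0.045,0,0,0,0.01],[0,0,-0.057,0,0,0,0.01],[0,0,-0.066,0,0,0,0.01],[0,0,-0.07,0,0,0,0.01],[0,0,-0.07,0,0,0,0.01]]]'

```text
time: 3.65
eef_pos: [0.5854, 0.2097, 0.1661]
tool_rot: [179.8, 25.2, 171.6]
force: [0.2, 0.2, -2.3]
gripper_width: 0.0208
finger_force: 79.9
```

Run:
```python
from h import *
p,R,o=cur();print(o["time"],p,o["tool_rot"],o["force"],o["wrist_torque"],o["gripper_width"],o["joints"])
W,d=optics.snapshot("scene"); np.save("scene1.npy",d);cv2.imwrite("pics/scene1.png",cv2.resize(W,(800,600),interpolation=cv2.INTER_CUBIC))
RF=lidn(-4.5,0)*RX*RZ
print("raise"); rel(p+[0,0,.09],R,p,R)
print("over mat at +.10"); rel([.6295,-.212,.016+.018+.10],RF,p,R)
```

```text
3.65 [0.5854 0.2097 0.1661] [179.8231  25.1743 171.6067] [ 0.2124  0.199  -2.285 ] [0.0245 0.3309 0.0101] 0.020791618029802495 [ 20.5805   1.345   93.371  -13.1381  63.4633 -57.4471]
raise
mm [-38.3   0.3 -81.5] deg [0. 0. 0.]
over mat at +.10
mm [ -81.6 -411.    72.5] deg [-0.68 25.17 -3.79]
```

View pics/scene1.png

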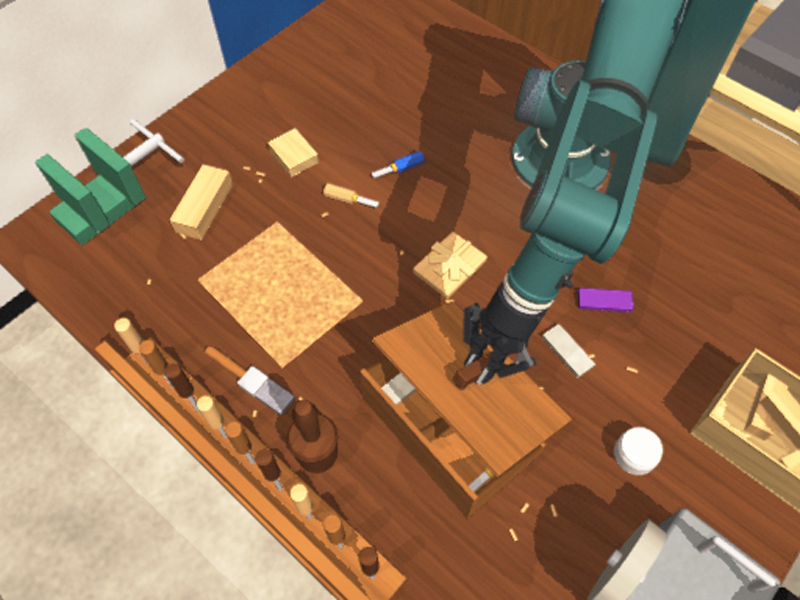

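The scene view shows the lid held clear above the box by its knob (470,373). Inside, a grey stone end shows at (398,388) in the compartment toward the mat, and steel or other grey shows at (482,480) in the other one.

Call:
servo_tool --rows '[[[-0.01,0,-0.015,0,0,0,0.01],[-0.017,-0.02,-0.025,0,0.8,-0.1,0.01],[-0.03,-0.06,-0.022,-0.1,3,-0.5,0.01],[-0.042,-0.11,-0.018,-0.2,6.2,-1,0.01],[-0.053,-0.16,-0.012,-0.25,9.3,-1.4,0.01],[-0.063,-0.21,-0.005,-0.3,12.5,-1.9,0.01],[-0.074,-0.26,0.002,-0.4,15.5,-2.3,0.01],[-0.084,-0.31,0.009,-0.5,18.7,-2.8,0.01],[-0.094,-0.355,0.015,-0.6,21.5,-3.2,0.01],[-0.101,-0.39,0.019,-0.65,23.8,-3.6,0.01]]]'

```text
time: 4.7
eef_pos: [0.6271, -0.1946, 0.1883]
tool_rot: [-179.9, 1.1, 175.2]
force: [1.2, 0.1, -2.4]
gripper_width: 0.0204
finger_force: 79.9
```

Call:
servo_tool --rows '[[[-0.002,-0.013,0.001,0,1,-0.1,0.01],[-0.004,-0.02,0.003,0,1.4,-0.2,0.01],[-0.004,-0.021,0.003,0,1.4,-0.2,0.01],[-0.004,-0.021,0.003,0,1.4,-0.2,0.01]]]'

```text
time: 5.1
eef_pos: [0.6294, -0.2107, 0.1865]
tool_rot: [-180.0, -0.1, 175.6]
force: [-0.3, 0.2, -2.5]
gripper_width: 0.0208
finger_force: 79.9
```

Run:
```python
from h import *
p,R,o=cur();print(o["time"],p,o["tool_rot"],o["force"],o["wrist_torque"],o["gripper_width"],o["joints"])
RF=lidn(-4.5,0)*RX*RZ
rel([.6295,-.212,.034+.015],RF,p,R)
# actual lid in hand: plane fit
for n in("scene","top"):
    img,d=optics.snapshot(n); np.save(n+"2.npy",d);cv2.imwrite(f"pics/{n}2.png",img)
    W=cloud(n,d);z=W[...,2];h=cv2.cvtColor(img,cv2.COLOR_BGR2HSV)
    M=(abs(W[...,0]-.62)<.15)&(abs(W[...,1]+.2)<.2)&(z>p[2]-.035)&(z<p[2]+.01)
    P=W[M];m=np.median(P,0)
    for _ in range(5):
        A=np.c_[P[:,:2],np.ones(len(P))];c=np.linalg.lstsq(A,P[:,2],rcond=None)[0];P=P[abs(A@c-P[:,2])<.008] if len(P)>50 else P
    print(n,len(P),"slopes deg x,y",np.degrees(c[:2]),"z at tcp",c@[p[0],p[1],1]-p[2],rect(P[:,:2]))
```

```text
5.1 [ 0.6294 -0.2107  0.1865] [-179.964    -0.1497  175.5791] [-0.3406  0.1704 -2.4907] [-0.004  -0.0497  0.0124] 0.02079938594803431 [ -23.3588   20.3445   65.2792   -0.0828   94.5062 -108.9443]
mm [ -0.5  -1.2 137.5] deg [-0.04 -0.15  0.08]
scene 5013 slopes deg x,y [-0.4055 -0.156 ] z at tcp -0.01109771726054351 (array([ 0.6273, -0.2094]), array([284.5591, 191.8845]), 85.2160415649414)
top 3333 slopes deg x,y [-0.3749 -0.0773] z at tcp -0.009545117673337877 (array([ 0.6277, -0.2101]), array([280.3485, 190.5519]), 85.62503814697266)
```

Call:
servo_tool --rows '[[[-0.001,-0.001,0.015,0,-0.1,0,0.01],[-0.002,-0.002,0.04,0,-0.1,0,0.01],[-0.002,-0.002,0.07,0,-0.1,0,0.01],[-0.002,-0.002,0.1,0,-0.1,0,0.01],[-0.002,-0.002,0.12,0,-0.1,0,0.01],[-0.002,-0.002,0.132,0,-0.1,0,0.01],[-0.002,-0.002,0.137,0,-0.1,0,0.01],[-0.002,-0.002,0.14,0,-0.1,0,0.01],[-0.002,-0.002,0.142,0,-0.1,0,0.01],[-0.002,-0.002,0.142,0,-0.1,0,0.01]]]'

```text
time: 6.2
eef_pos: [0.6316, -0.2148, 0.0459]
tool_rot: [-179.9, 0.1, 175.5]
force: [-0.0, 0.3, -2.7]
gripper_width: 0.0205
finger_force: 79.9
```

Call:
servo_tool --rows '[[[0,0,0.002,0,0,0,0.01],[0,0,0.004,0,0,0,0.01],[0,0,0.005,0,0,0,0.01],[0,0,0.005,0,0,0,0.01]]]'

```text
time: 6.6
eef_pos: [0.6308, -0.2145, 0.0395]
tool_rot: [-179.9, -0.1, 175.5]
force: [0.2, -0.5, -2.3]
gripper_width: 0.0208
finger_force: 79.9
```

Call:
servo_tool --rows '[[[0,0,0.001,0,0,0,0.01],[0,0,0.002,0,0,0,0.01],[0,0,0.002,0,0,0,0.01]]]'

```text
time: 6.9
eef_pos: [0.6308, -0.2145, 0.0375]
tool_rot: [-179.9, -0.1, 175.5]
force: [-0.4, 0.1, -3.2]
gripper_width: 0.0206
finger_force: 79.9
```

Call:
servo_tool --rows '[[[0,0,0.001,0,0,0,0.01],[0,0,0.0015,0,0,0,0.01],[0,0,0.0015,0,0,0,0.01]]]'

```text
time: 7.2
eef_pos: [0.6308, -0.2145, 0.0361]
tool_rot: [-179.9, -0.0, 175.5]
force: [-0.0, 0.2, -1.5]
gripper_width: 0.0201
finger_force: 79.9
```

Call:
servo_tool --rows '[[[0,0,0.001,0,0,0,0.01],[0,0,0.001,0,0,0,0.01]]]'

```text
time: 7.4
eef_pos: [0.6311, -0.2146, 0.0357]
tool_rot: [-179.9, -0.0, 175.5]
force: [-1.0, -0.7, -1.8]
gripper_width: 0.0209
finger_force: 80.1
```

Call:
servo_tool --rows '[[[0,0,0.001,0,0,0,0.01],[0,0,0.001,0,0,0,0.01]]]'

```text
time: 7.6
eef_pos: [0.6312, -0.2148, 0.0353]
tool_rot: [-179.9, 0.0, 175.5]
force: [-2.6, -0.6, 2.1]
gripper_width: 0.0208
finger_force: 80.6
```

Call:
servo_tool --rows '[[[0,0,0.0007,0,0,0,0.01],[0,0,0.0007,0,0,0,0.01]]]'

```text
time: 7.8
eef_pos: [0.6312, -0.2147, 0.0353]
tool_rot: [-179.9, 0.0, 175.5]
force: [-4.2, -0.7, 5.6]
gripper_width: 0.0207
finger_force: 81.1
```

Run:
```python
from h import *
p,R,o=cur();print(o["time"],p,o["tool_rot"],o["force"],o["wrist_torque"])
for n in("scene","top"):
    img,d=optics.snapshot(n)
    W=cloud(n,d);z=W[...,2]
    M=(abs(W[...,0]-.62)<.15)&(abs(W[...,1]+.2)<.2)&(z>.016)&(z<p[2]+.01)
    P=W[M]
    for _ in range(5):
        A=np.c_[P[:,:2],np.ones(len(P))];c=np.linalg.lstsq(A,P[:,2],rcond=None)[0];P=P[abs(A@c-P[:,2])<.008]
    print(n,len(P),"slopes deg x,y",np.degrees(c[:2]),"z top at tcp",c@[p[0],p[1],1],rect(P[:,:2]))
```

```text
7.8 [ 0.6312 -0.2147  0.0353] [-179.895     0.0283  175.4896] [-4.1619 -0.658   5.6366] [0.3651 0.4088 0.0507]
scene 4179 slopes deg x,y [-0.0655  0.0472] z top at tcp 0.02412293733012381 (array([ 0.6473, -0.188 ]), array([335.2052, 224.4667]), 85.31075286865234)
top 2608 slopes deg x,y [-0.1776  0.1104] z top at tcp 0.025408677414237857 (array([ 0.6475, -0.1915]), array([328.4647, 223.3898]), 85.42485046386719)
```

Call:
servo_tool --rows '[[[0,0,0,0,0,0,0.024],[0,0,0,0,0,0,0.03],[0,0,0,0,0,0,0.045],[0,0,0,0,0,0,0.05],[0,0,0,0,0,0,0.05],[0,0,-0.01,0,0,0,0.05],[0,0,-0.03,0,0,0,0.05],[0,0,-0.06,0,0,0,0.05],[0,0,-0.1,0,0,0,0.05],[0,0,-0.14,0,0,0,0.05]]]'

```text
time: 8.9
eef_pos: [0.6307, -0.2142, 0.1753]
tool_rot: [-179.9, -0.0, 175.5]
force: [0.3, 0.0, 0.6]
gripper_width: 0.0499
finger_force: 0.0
```

Run:
```python
from h import *
p,R,o=cur();print(o["time"],p,o["force"],o["joints"])
for n in("scene","top"):
    img,d=optics.snapshot(n);np.save(n+"3.npy",d);cv2.imwrite(f"pics/{n}3.png",img)
t=cv2.imread("pics/top3.png");s=cv2.imread("pics/scene3.png")
a=cv2.resize(t[110:250,140:370],(800,487),interpolation=cv2.INTER_CUBIC)
b=cv2.resize(s[100:340,110:360],(600,576),interpolation=cv2.INTER_CUBIC)
cv2.imwrite("pics/a3.png",a);cv2.imwrite("pics/b3.png",b)
```

```text
8.9 [ 0.6307 -0.2142  0.1753] [0.2724 0.0388 0.6114] [ -23.5893   20.766    66.0007   -0.0883   93.2548 -109.0864]
```

View pics/a3.png

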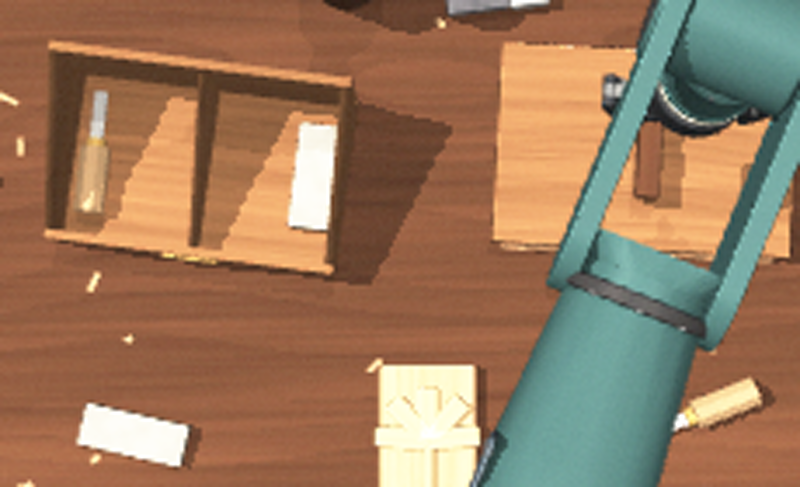

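View pics/b3.png

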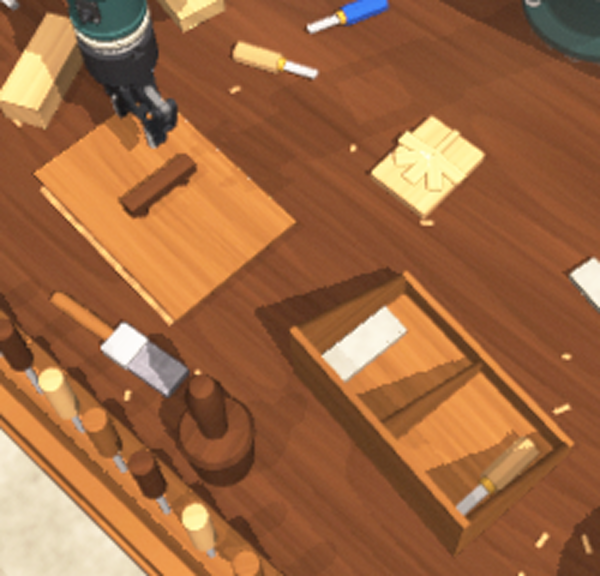

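The lid lies flat on the mat, knob up. In the top crop, the equal gouge lies in the left (+y) compartment at (95,150) and the equal stone in the right (-y) one at (313,177). Both are by the outer walls, and the scene crop agrees (gouge (500,470), stone (365,343)).

Run:
```python
from h import *
S=1/1.5625
cent={}
for n,b in (("top",(500,335,570,378)),("scene",(315,178,385,212))):
    img=cv2.imread(f"pics/{n}0.png");hsv=cv2.cvtColor(img,cv2.COLOR_BGR2HSV).astype(int)
    x0,y0,x1,y1=[int(q*S) for q in b];H=hsv[y0:y1,x0:x1]
    M=(H[...,2]>190).astype(np.uint8);nl,L,st,ce=cv2.connectedComponentsWithStats(M);i=1+np.argmax(st[1:,4])
    v,u=np.nonzero(L==i);uv=np.stack([u+x0,v+y0],1).astype(float);P=proj(n,uv,.015)
    c=P.mean(0);ax=np.linalg.svd(P-c)[2][0];ax*=np.sign(ax[1]);t=(P-c)@ax
    print(n,len(P),rect(P),"axis deg",np.degrees(np.arctan2(ax[1],ax[0])),"ends",c+ax*t.min(),c+ax*t.max(),"len",np.ptp(t))
    print("   handle mid",c+ax*(t.min()+.031),[f"{np.median(H[v,u,1][(t>a)&(t<=a+.01)]):.0f}" for a in np.arange(t.min(),t.max(),.01)])
R=Ro.from_euler("z",-8.35,degrees=True);o=np.array([.621,.203,0])
def bx(n,px,z,sc,off):
    uv=np.array(px)/sc+off; q=np.array([np.r_[proj(n,[a],zz)[0],zz] for a,zz in zip(uv,np.broadcast_to(z,len(px)))])
    print(n,(R.inv().apply(q-o)*1000).round(0).tolist())
a=(800/230,[140,110]);b=(2.4,[110,100])
print("rim");bx("top",[(48,42),(352,78),(332,275),(45,235)],[.124,.124,.045,.045],*a)
bx("scene",[(457,553),(291,330),(405,273),(572,445)],[.124,.124,.045,.045],*b)
print("divider");bx("top",[(208,72),(195,245)],[.106,.027],*a);bx("scene",[(388,430),(481,365)],[.106,.027],*b)
print("stone");bx("top",[(302,122),(337,126),(327,231),(288,226)],.022,*a);bx("scene",[(324,357),(384,308),(407,330),(346,380)],.022,*b)
print("gouge");bx("top",[(99,93),(92,210)],.02,*a);bx("scene",[(461,508),(533,442)],.02,*b)
```

```text
top 227 (array([ 0.3812, -0.2583]), array([ 25.8495, 117.9435]), 19.66588020324707) axis deg 110.66214321941963 ends [ 0.4015 -0.3136] [ 0.3599 -0.2033] len 0.11786862812822865
   handle mid [ 0.3906 -0.2846] ['93', '92', '92', '93', '94', '92', '110', '2', '1', '1', '1', '2']
scene 206 (array([ 0.3783, -0.2585]), array([ 30.0371, 117.7561]), 22.615751266479492) axis deg 110.31055118546254 ends [ 0.4    -0.3138] [ 0.3589 -0.2027] len 0.1184263385917631
   handle mid [ 0.3892 -0.2847] ['123', '122', '124', '124', '124', '124', '158', '66', '11', '12', '11', '14']
rim
top [[82.0, 134.0, 124.0], [83.0, -138.0, 124.0], [-88.0, -136.0, 45.0], [-83.0, 134.0, 45.0]]
scene [[106.0, 150.0, 124.0], [83.0, -130.0, 124.0], [-83.0, -130.0, 45.0], [-82.0, 138.0, 45.0]]
divider
top [[76.0, -8.0, 106.0], [-74.0, -3.0, 27.0]]
scene [[72.0, 13.0, 106.0], [-78.0, 5.0, 27.0]]
stone
top [[54.0, -88.0, 22.0], [55.0, -121.0, 22.0], [-46.0, -124.0, 22.0], [-46.0, -87.0, 22.0]]
scene [[50.0, -118.0, 22.0], [-42.0, -120.0, 22.0], [-44.0, -82.0, 22.0], [49.0, -81.0, 22.0]]
gouge
top [[59.0, 108.0, 20.0], [-53.0, 99.0, 20.0]]
scene [[48.0, 107.0, 20.0], [-61.0, 105.0, 20.0]]
```

```bash
cat >> h.py <<'E'
RB=Ro.from_euler("z",-8.35,degrees=True);OB=np.array([.621,.203,0])
down=lambda yaw:Ro.from_euler("z",yaw,degrees=True)*RX
inbox=lambda x,y,z:OB+RB.apply([x,y,z])
E
python3 - <<'E'
from h import *
p,R,o=cur()
rel([.390,-.2846,.10],down(110.5),p,R)
A=np.array([.390,-.2846,.004])
print(inbox(-.036,.050,.013))
rel(A+[0,0,.2],down(110.5),A,down(110.5))
rel(inbox(-.036,.050,.2),down(-8.35),A+[0,0,.2],down(110.5))
E
```

```text
mm [239.6 -87.2  80.8] deg [ 0.14  0.98 64.99]
[0.5926 0.2577 0.013 ]
mm [   0.    0. -200.] deg [0. 0. 0.]
mm [437.  379.7   4. ] deg [  0.    -0.   118.85]
```

Call:
servo_tool --rows '[[[0.02,-0.007,0.003,0,0,5.5,0.045],[0.05,-0.018,0.01,0,0,13.5,0.045],[0.08,-0.029,0.02,0,0,21.5,0.045],[0.11,-0.04,0.03,0,0,29.5,0.045],[0.14,-0.051,0.04,0,0,37.5,0.045],[0.17,-0.062,0.05,0,0,45.5,0.045],[0.2,-0.073,0.06,0,0,53.5,0.045],[0.225,-0.082,0.07,0,0,60.5,0.045],[0.2396,-0.087,0.078,0,0,65,0.045],[0.2396,-0.087,0.08,0,0,65,0.045]]]'

```text
time: 10.0
eef_pos: [0.3833, -0.2823, 0.0932]
tool_rot: [-179.9, -0.0, 110.4]
force: [1.1, -0.7, -0.5]
gripper_width: 0.0453
finger_force: 0.0
```

Call:
servo_tool --rows '[[[0,0,0,0,0,0,0.045],[0,0,0,0,0,0,0.045]]]'

```text
time: 10.2
eef_pos: [0.3864, -0.2825, 0.0946]
tool_rot: [180.0, 0.1, 110.6]
force: [0.0, 0.2, -0.1]
gripper_width: 0.045
finger_force: 0.0
```

Run:
```python
from h import *
p,R,o=cur();print(p,o["tool_rot"],o["joints"],o["time"])
rel([.390,-.2846,.004],down(110.5),p,R)
for n in("scene","top"):
    img,d=optics.snapshot(n);cv2.imwrite(f"pics/{n}4.png",img)
s=cv2.imread("pics/scene4.png")[80:180,170:300];cv2.imwrite("pics/b4.png",cv2.resize(s,None,fx=5,fy=5,interpolation=cv2.INTER_CUBIC))
```

```text
[ 0.3864 -0.2825  0.0946] [179.9993   0.1387 110.5862] [-42.9248  -0.1997  99.7418  -0.0621  80.3334 -63.5006] 10.2
mm [-3.   2.7 90.6] deg [0.   0.14 0.09]
```

View pics/b4.png

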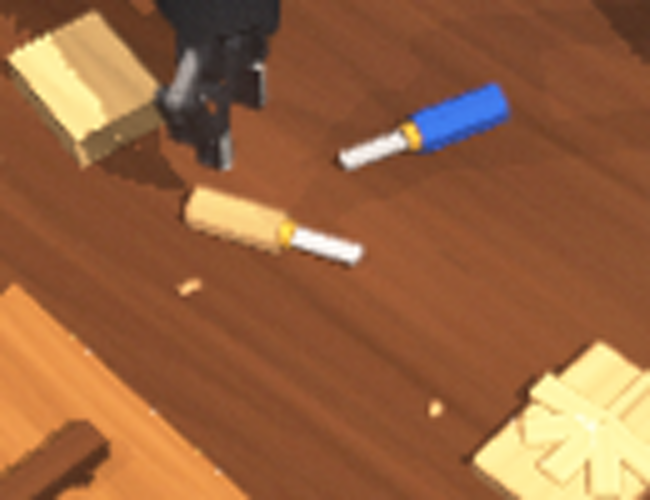

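The crop shows the open gripper above the handle (235,218), with the offcut and the blue gouge clear of the fingers.

Call:
servo_tool --rows '[[[-0.001,0.001,0.01,0,0,0,0.045],[-0.003,0.0027,0.03,0,0,0,0.045],[-0.003,0.0027,0.05,0,0,0,0.045],[-0.003,0.0027,0.068,0,0,0,0.045],[-0.003,0.0027,0.08,0,0,0,0.045],[-0.003,0.0027,0.087,0,0,0,0.045],[-0.003,0.0027,0.09,0,0,0,0.045],[-0.003,0.0027,0.09,0,0,0,0.045]]]'

```text
time: 11.1
eef_pos: [0.389, -0.2844, 0.0038]
tool_rot: [-179.9, 0.1, 110.5]
force: [-0.4, -0.6, 0.3]
gripper_width: 0.0451
finger_force: 0.0
```

Call:
servo_tool --rows '[[[0,0,0,0,0,0,0.03],[0,0,0,0,0,0,0.02],[0,0,0,0,0,0,0.015],[0,0,0,0,0,0,0.015],[0,0,0,0,0,0,0.015]]]' --force 40

```text
time: 11.6
eef_pos: [0.3895, -0.285, 0.0049]
tool_rot: [-180.0, 0.2, 110.5]
force: [-0.4, -0.3, 5.9]
gripper_width: 0.0251
finger_force: 40.5
```

Call:
servo_tool --rows '[[[0,0,-0.005,0,0,0,0.015],[0,0,-0.02,0,0,0,0.015],[0,0,-0.05,0,0,0,0.015],[0,0,-0.09,0,0,0,0.015],[0,0,-0.13,0,0,0,0.015],[0,0,-0.17,0,0,0,0.015],[0,0,-0.19,0,0,0,0.015],[0,0,-0.2,0,0,0,0.015],[0,0,-0.2,0,0,0,0.015]]]'

```text
time: 12.5
eef_pos: [0.3891, -0.2843, 0.2046]
tool_rot: [-180.0, 0.1, 110.5]
force: [-0.9, -0.2, -1.4]
gripper_width: 0.025
finger_force: 39.8
```

Run:
```python
from h import *
p,R,o=cur();print(p,o["tool_rot"],o["joints"],o["time"],o["force"])
rel(inbox(-.036,.050,.2),down(-8.35),p,R)
```

```text
[ 0.3891 -0.2843  0.2046] [-179.9716    0.1352  110.4931] [-42.8349  -3.4245  90.0868  -0.0862  93.2296 -63.3329] 12.5 [-0.8673 -0.2094 -1.3659]
mm [436.4 380.4   3.4] deg [  0.12   0.11 118.84]
```

Call:
servo_tool --rows '[[[0.017,0.015,0,0,0,4.5,0.015],[0.044,0.038,0,0,0,11.5,0.015],[0.072,0.063,0,0,0,19,0.015],[0.1,0.087,0,0,0,26.5,0.015],[0.129,0.112,0,0,0,34,0.015],[0.157,0.137,0,0,0,41.5,0.015],[0.185,0.162,0,0,0,49,0.015],[0.214,0.186,0,0,0,56.5,0.015],[0.242,0.211,0,0,0,64,0.015],[0.27,0.235,0,0,0,71.5,0.015]]]'

```text
time: 13.5
eef_pos: [0.5135, 0.0527, 0.2002]
tool_rot: [-179.8, 0.3, 38.7]
force: [0.5, -0.8, -0.2]
gripper_width: 0.0248
finger_force: 39.8
```

Run:
```python
from h import *
p,R,o=cur();print(p,o["tool_rot"],o["joints"],o["time"],o["force"])
rel(inbox(-.036,.050,.2),down(-8.35),p,R)
```

```text
[0.5135 0.0527 0.2002] [-179.8498    0.3223   38.6943] [-0.383   1.411  85.8275 -0.0867 93.1065 50.9187] 13.5 [ 0.467  -0.7853 -0.1566]
mm [ 189.9 -110.6   -0.6] deg [-0.01  0.37 47.04]
```

Call:
servo_tool --rows '[[[0.03,-0.018,0,0,0,7.5,0.015],[0.06,-0.035,0,0,0.1,15,0.015],[0.09,-0.052,0,0,0.2,22.5,0.015],[0.12,-0.07,0,0,0.2,30,0.015],[0.15,-0.087,0,0,0.2,37.5,0.015],[0.178,-0.103,0,0,0.2,44,0.015],[0.19,-0.1106,0,0,0.2,47,0.015],[0.19,-0.1106,0,0,0.2,47,0.015],[0.19,-0.1106,0,0,0.2,47,0.015]]]'

```text
time: 14.4
eef_pos: [0.5916, 0.256, 0.2003]
tool_rot: [179.8, 0.1, -7.9]
force: [0.1, -0.3, -0.3]
gripper_width: 0.025
finger_force: 39.8
```

Run:
```python
from h import *
p,R,o=cur();print(p,o["tool_rot"],o["joints"],o["time"],o["force"])
rel(inbox(-.036,.050,.015),down(-8.35),p,R)
for n in("scene","top"):
    img,d=optics.snapshot(n);cv2.imwrite(f"pics/{n}5.png",img)
a=cv2.imread("pics/top5.png")[100:230,130:260];b=cv2.imread("pics/scene5.png")[190:340,210:360]
cv2.imwrite("pics/c5.png",np.hstack([cv2.resize(a,(400,400),interpolation=2),cv2.resize(b,(400,400),interpolation=2)]))
```

```text
[0.5916 0.256  0.2003] [179.837    0.0799  -7.924 ] [ 18.4196  17.6609  67.1796  -0.1111  95.3034 116.3333] 14.4 [ 0.0814 -0.2991 -0.3178]
mm [  1.   -2.3 185.3] deg [0.16 0.08 0.43]
```

View pics/c5.png

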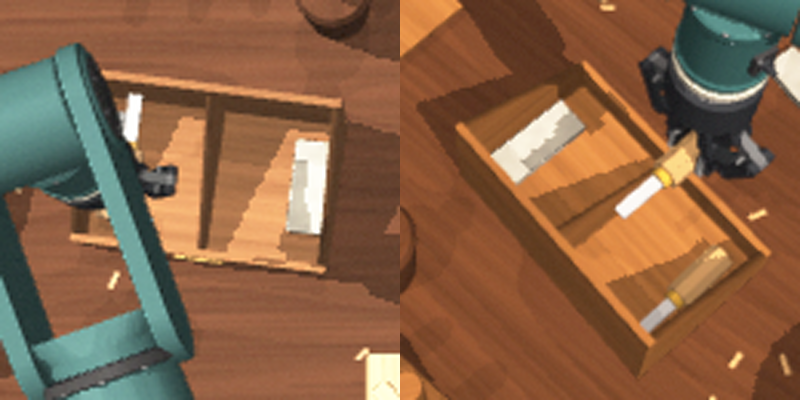

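The crops show the gouge held over the left (+y) compartment, blade up the slope, beside its fellow.

Call:
servo_tool --rows '[[[0.001,-0.0023,0.015,0,0,0.4,0.015],[0.001,-0.0023,0.045,0,0,0.4,0.015],[0.001,-0.0023,0.08,0,0,0.4,0.015],[0.001,-0.0023,0.115,0,0,0.4,0.015],[0.001,-0.0023,0.145,0,0,0.4,0.015],[0.001,-0.0023,0.165,0,0,0.4,0.015],[0.001,-0.0023,0.177,0,0,0.4,0.015],[0.001,-0.0023,0.182,0,0,0.4,0.015],[0.001,-0.0023,0.184,0,0,0.4,0.015],[0.001,-0.0023,0.185,0,0,0.4,0.015]]]'

```text
time: 15.5
eef_pos: [0.5953, 0.2589, 0.0192]
tool_rot: [-179.9, -0.3, -8.4]
force: [-0.1, 0.5, -1.0]
gripper_width: 0.0247
finger_force: 39.8
```

Call:
servo_tool --rows '[[[0,0,0,0,0,0,0.015],[0,0,0.001,0,0,0,0.015],[0,0,0.001,0,0,0,0.015]]]'

```text
time: 15.8
eef_pos: [0.5947, 0.2588, 0.0176]
tool_rot: [-180.0, -0.2, -8.4]
force: [0.2, 0.8, -1.6]
gripper_width: 0.0246
finger_force: 39.8
```

Call:
servo_tool --rows '[[[0,0,0.001,0,0,0,0.015],[0,0,0.002,0,0,0,0.015],[0,0,0.003,0,0,0,0.015],[0,0,0.003,0,0,0,0.015]]]'

```text
time: 16.2
eef_pos: [0.5942, 0.2586, 0.0136]
tool_rot: [180.0, -0.1, -8.4]
force: [0.3, -1.1, -0.4]
gripper_width: 0.0252
finger_force: 39.8
```

Call:
servo_tool --rows '[[[0,0,0.0008,0,0,0,0.015],[0,0,0.0008,0,0,0,0.015],[0,0,0.0008,0,0,0,0.028],[0,0,0.0008,0,0,0,0.036],[0,0,0.0008,0,0,0,0.036],[0,0,0.0008,0,0,0,0.036]]]'

```text
time: 16.8
eef_pos: [0.5945, 0.2587, 0.0133]
tool_rot: [-180.0, -0.2, -8.4]
force: [-0.1, -0.2, -0.4]
gripper_width: 0.0356
finger_force: 0.0
```

Call:
servo_tool --rows '[[[0,0,-0.01,0,0,0,0.036],[0,0,-0.03,0,0,0,0.036],[0,0,-0.06,0,0,0,0.036],[0,0,-0.1,0,0,0,0.036],[0,0,-0.14,0,0,0,0.036],[0,0,-0.17,0,0,0,0.05],[0,0,-0.18,0,0,0,0.055]]]'

```text
time: 17.5
eef_pos: [0.5958, 0.2594, 0.1995]
tool_rot: [-179.8, -0.6, -8.4]
force: [0.3, -0.5, 0.4]
gripper_width: 0.0548
finger_force: 0.0
```

Run:
```python
from h import *
p,R,o=cur();print(p,o["tool_rot"],o["joints"],o["time"],o["force"])
img,d=optics.snapshot("top")
hsv=cv2.cvtColor(img,cv2.COLOR_BGR2HSV).astype(int);H=hsv[215:252,155:202]
v,u=np.nonzero((H[...,1]<70)&(H[...,2]>130));print(len(u),rect(proj("top",np.stack([u+155.,v+215.],1),.014)))
print("high"); rel([.3713,.2755,.10],down(76),p,R);rel([.3713,.2755,.10],down(-104),p,R)
img,d=optics.snapshot("scene")
cv2.imwrite("pics/b6.png",cv2.resize(img[190:340,210:400],(760,600),interpolation=2))
```

```text
[0.5958 0.2594 0.1995] [-179.7539   -0.6483   -8.407 ] [ 18.5686  17.7271  67.1904  -0.0749  94.3931 116.968 ] 17.5 [ 0.349  -0.5073  0.428 ]
4 (array([0.4148, 0.3049]), array([ 1.1066, 51.7463]), 18.40032958984375)
high
mm [-225.5   17.3   96.9] deg [  0.28  -0.71 -84.4 ]
mm [-225.5   17.3   96.9] deg [-0.73 -0.29 95.59]
```

View pics/b6.png

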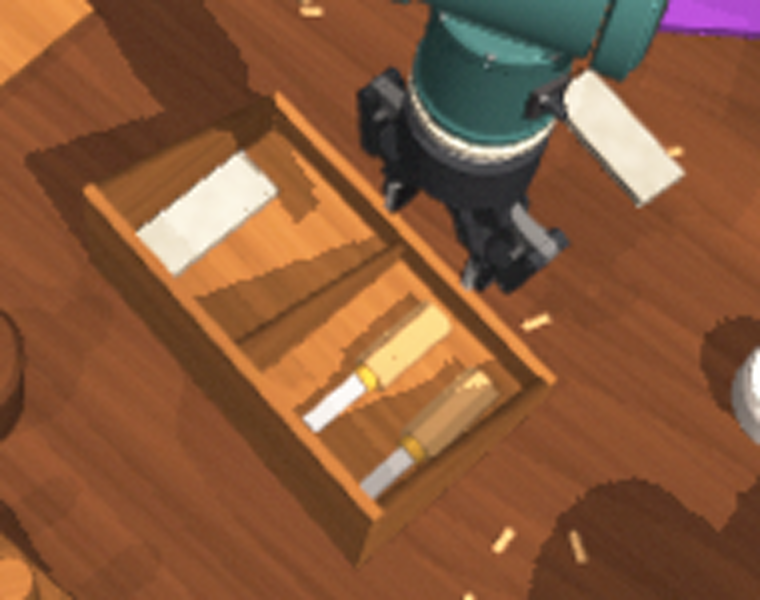

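The second gouge lies flat beside its fellow in the left compartment, at (380,365) in this crop. The loose stone, at (625,140), is undisturbed.

Call:
servo_tool --rows '[[[-0.02,0.002,0.003,0,0.1,-7,0.055],[-0.045,0.004,0.01,0,-0.1,-15,0.055],[-0.07,0.006,0.02,0,-0.2,-23,0.055],[-0.095,0.008,0.03,0,-0.3,-31,0.055],[-0.12,0.01,0.042,0,-0.4,-39,0.055],[-0.145,0.012,0.055,0,-0.4,-47,0.055],[-0.17,0.013,0.068,0,-0.5,-55,0.055],[-0.19,0.015,0.08,0.1,-0.5,-63,0.055],[-0.21,0.016,0.09,0.1,-0.5,-71,0.055],[-0.225,0.017,0.097,0.1,-0.5,-79,0.055]]]'

```text
time: 18.6
eef_pos: [0.3658, 0.2736, 0.0916]
tool_rot: [-179.5, 0.6, 70.9]
force: [-0.4, 0.2, 0.3]
gripper_width: 0.0549
finger_force: 0.0
```

Call:
servo_tool --rows '[[[0,0,0,0,0,-5,0.055],[0,0,0,0,0,-5,0.055],[0,0,0,0,0,-5,0.055]]]'

```text
time: 18.9
eef_pos: [0.3683, 0.2743, 0.0939]
tool_rot: [-179.6, 0.4, 75.5]
force: [0.6, 0.1, -0.2]
gripper_width: 0.0548
finger_force: 0.0
```

Run:
```python
from h import *
p,R,o=cur();print(p,o["tool_rot"],o["joints"],o["time"],o["force"])
rel([.3713,.2755,.004],down(75.7),p,R)
```

```text
[0.3683 0.2743 0.0939] [-179.6399    0.3775   75.485 ] [ 29.608   -2.2194 101.8084  -0.0205  80.9323  44.1275] 18.9 [ 0.6316  0.1138 -0.2314]
mm [ 2.6  3.2 89.9] deg [-0.36  0.38 -0.22]
```

Call:
servo_tool --rows '[[[0.001,0.001,0.01,0,0,0,0.055],[0.0026,0.0032,0.03,-0.3,0.3,-0.2,0.055],[0.0026,0.0032,0.05,-0.3,0.3,-0.2,0.055],[0.0026,0.0032,0.068,-0.3,0.3,-0.2,0.055],[0.0026,0.0032,0.08,-0.3,0.3,-0.2,0.055],[0.0026,0.0032,0.087,-0.3,0.3,-0.2,0.055],[0.0026,0.0032,0.09,-0.3,0.3,-0.2,0.055],[0.0026,0.0032,0.09,-0.3,0.3,-0.2,0.055]]]'

```text
time: 19.7
eef_pos: [0.3726, 0.2763, 0.0055]
tool_rot: [179.9, -0.0, 75.8]
force: [-0.3, -0.5, 0.3]
gripper_width: 0.0548
finger_force: 0.0
```

Call:
servo_tool --rows '[[[0,0,0,0,0,0,0.042],[0,0,0,0,0,0,0.035],[0,0,0,0,0,0,0.03],[0,0,0,0,0,0,0.03],[0,0,0,0,0,0,0.03]]]' --force 50

```text
time: 20.2
eef_pos: [0.3734, 0.2768, 0.0067]
tool_rot: [179.8, -0.2, 75.8]
force: [-0.2, -0.3, 5.5]
gripper_width: 0.0383
finger_force: 50.9
```

Call:
servo_tool --rows '[[[0,0,-0.005,0,0,0,0.03],[0,0,-0.02,0,0,0,0.03],[0,0,-0.05,0,0,0,0.03],[0,0,-0.09,0,0,0,0.03],[0,0,-0.13,0,0,0,0.03],[0,0,-0.165,0,0,0,0.03],[0,0,-0.19,0,0,0,0.03],[0,0,-0.195,0,0,0,0.03],[0,0,-0.195,0,0,0,0.03]]]'

```text
time: 21.1
eef_pos: [0.3722, 0.2761, 0.2004]
tool_rot: [179.9, -0.1, 75.8]
force: [0.0, 0.1, -1.7]
gripper_width: 0.0384
finger_force: 50.5
```

Run:
```python
from h import *
p,R,o=cur();print(p,o["tool_rot"],o["joints"],o["time"],o["force"])
rel(inbox(-.022,-.0435,.2),down(-8.35),p,R)
```

```text
[0.3722 0.2761 0.2004] [179.918   -0.0621  75.7914] [29.5627 -5.758  92.7226 -0.0119 92.9332 43.7707] 21.1 [ 0.0215  0.1324 -1.6723]
mm [-55.3 241.7   0.7] deg [ 0.02 -0.11 84.14]
```

Call:
servo_tool --rows '[[[-0.004,0.016,0,0,0,6,0.03],[-0.009,0.04,0,0,0,14,0.03],[-0.015,0.065,0,0,0,22,0.03],[-0.02,0.088,0,0,0,30,0.03],[-0.026,0.111,0,0,0,38,0.03],[-0.031,0.134,0,0,0,46,0.03],[-0.037,0.157,0,0,0,54,0.03],[-0.042,0.18,0,0,0,62,0.03],[-0.047,0.203,0,0,-0.1,70,0.03],[-0.052,0.226,0,0,-0.1,78,0.03]]]'

```text
time: 22.1
eef_pos: [0.5779, 0.1695, 0.1968]
tool_rot: [179.9, 0.4, -2.5]
force: [-0.0, 0.2, -0.6]
gripper_width: 0.0382
finger_force: 50.5
```

Run:
```python
from h import *
p,R,o=cur();rel(inbox(-.022,-.0435,.13),down(-8.35),p,R)
```

```text
mm [15.7  5.5 66.7] deg [0.13 0.36 5.81]
```

Call:
servo_tool --rows '[[[0.006,0.002,0.01,0,0.1,3,0.03],[0.013,0.004,0.03,0,0.2,5.5,0.03],[0.0157,0.0055,0.05,0,0.2,5.8,0.03],[0.0157,0.0055,0.062,0,0.2,5.8,0.03],[0.0157,0.0055,0.065,0,0.2,5.8,0.03],[0.0157,0.0055,0.065,0,0.2,5.8,0.03],[0.0157,0.0055,0.065,0,0.2,5.8,0.03]]]'

```text
time: 22.8
eef_pos: [0.5942, 0.1644, 0.1365]
tool_rot: [-180.0, -0.3, -8.0]
force: [-0.4, 0.7, -0.8]
gripper_width: 0.038
finger_force: 50.5
```

Run:
```python
from h import *
p,R,o=cur();print(p,o["tool_rot"],o["joints"],o["time"]);rel(inbox(-.022,-.0435,.0155),down(-8.35),p,R)
out=[]
for n,(r,c,sz) in dict(top=((100,230),(130,260),400),scene=((190,340),(210,360),400)).items():
    img,d=optics.snapshot(n);out.append(cv2.resize(img[r[0]:r[1],c[0]:c[1]],(sz,sz),interpolation=2))
cv2.imwrite("pics/c7.png",np.hstack(out))
```

```text
[0.5942 0.1644 0.1365] [-179.9898   -0.2708   -7.9881] [ 10.2343  15.2479  77.4893  -0.0751  87.0024 108.2262] 22.8
mm [ -1.7   1.4 121. ] deg [-0.01 -0.27  0.36]
```

View pics/c7.png

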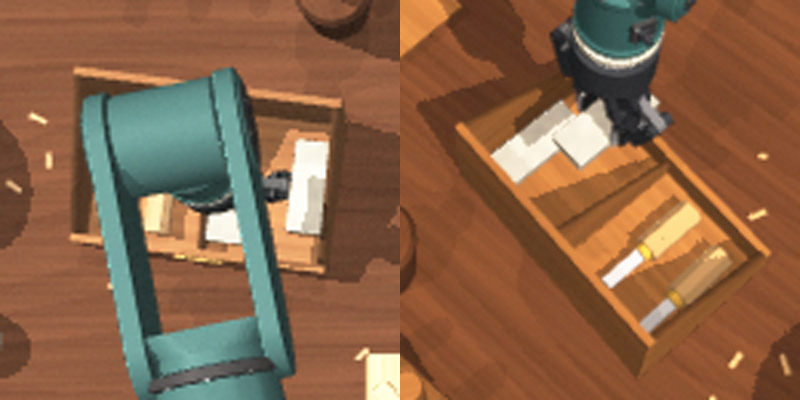

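The stone is held over the right (-y) compartment, lined up between the divider and its fellow. Both gouges lie still in the other compartment.

Call:
servo_tool --rows '[[[-0.001,0.0005,0.01,0,-0.2,0.3,0.03],[-0.0017,0.0005,0.03,0,-0.2,0.3,0.03],[-0.0017,0.0005,0.05,0,-0.2,0.3,0.03],[-0.0017,0.0005,0.07,0,-0.2,0.3,0.03],[-0.0017,0.0005,0.085,0,-0.2,0.3,0.03],[-0.0017,0.0005,0.098,0,-0.2,0.3,0.03],[-0.0017,0.0005,0.107,0,-0.2,0.3,0.03],[-0.0017,0.0005,0.113,0,-0.2,0.3,0.03],[-0.0017,0.0005,0.117,0,-0.2,0.3,0.03],[-0.0017,0.0005,0.118,0,-0.2,0.3,0.03]]]'

```text
time: 23.9
eef_pos: [0.5928, 0.1638, 0.0177]
tool_rot: [180.0, -0.0, -8.3]
force: [-0.8, -0.6, -1.2]
gripper_width: 0.0384
finger_force: 50.5
```

Call:
servo_tool --rows '[[[0,0,0,0,0,0,0.03],[0,0,0,0,0,0,0.03]]]'

```text
time: 24.1
eef_pos: [0.5931, 0.1638, 0.0185]
tool_rot: [-180.0, -0.1, -8.3]
force: [0.1, -0.1, -1.8]
gripper_width: 0.0383
finger_force: 50.5
```

Call:
servo_tool --rows '[[[0,0,0.001,0,0,0,0.03],[0,0,0.002,0,0,0,0.03],[0,0,0.003,0,0,0,0.03],[0,0,0.004,0,0,0,0.03],[0,0,0.004,0,0,0,0.03]]]'

```text
time: 24.6
eef_pos: [0.5934, 0.164, 0.0158]
tool_rot: [-180.0, -0.1, -8.3]
force: [-2.4, -0.6, 6.1]
gripper_width: 0.0381
finger_force: 54.0
```

Call:
servo_tool --rows '[[[0,0,0.0005,0,0,0,0.04],[0,0,0.0005,0,0,0,0.044],[0,0,0.0005,0,0,0,0.046],[0,0,0.0005,0,0,0,0.046],[0,0,0.0005,0,0,0,0.046]]]'

```text
time: 25.1
eef_pos: [0.5928, 0.1611, 0.0152]
tool_rot: [179.7, -0.1, -8.3]
force: [-4.5, -8.5, 8.2]
gripper_width: 0.0459
finger_force: 6.1
```

Call:
servo_tool --rows '[[[0,0,-0.005,0,0,0,0.046],[0,0,-0.02,0,0,0,0.046],[0,0,-0.045,0,0,0,0.046],[0,0,-0.08,0,0,0,0.046],[0,0,-0.12,0,0,0,0.046],[0,0,-0.16,0,0,0,0.046],[0,0,-0.2,0,0,0,0.046],[-0.04,0,-0.22,0,0,0,0.046],[-0.09,0,-0.23,0,0,0,0.046],[-0.14,0,-0.23,0,0,0,0.046]]]'

```text
time: 26.1
eef_pos: [0.4548, 0.1846, 0.2466]
tool_rot: [-179.8, -0.3, -8.3]
force: [-0.8, 0.8, 0.3]
gripper_width: 0.046
finger_force: 0.0
```

Call:
servo_tool --rows '[[[-0.03,0,0,0,0,0,0.046],[-0.05,0,0,0,0,0,0.046],[-0.05,0,0,0,0,0,0.046],[-0.05,0,0,0,0,0,0.046]]]'

```text
time: 26.5
eef_pos: [0.4059, 0.1914, 0.2443]
tool_rot: [-180.0, -0.1, -8.3]
force: [-0.3, 0.1, -0.3]
gripper_width: 0.0459
finger_force: 0.0
```

Run:
```python
from h import *
p,R,o=cur();print(p,o["time"],o["qd"],o["force"])
img,d=optics.snapshot("scene");cv2.imwrite("pics/f.png",cv2.resize(img,(800,600),interpolation=2))
```

```text
[0.4059 0.1914 0.2443] 26.5 [-0.8255  1.8256 -0.7166  0.0096 -0.1118  0.108 ] [-0.3124  0.0608 -0.2952]
```

View pics/f.png

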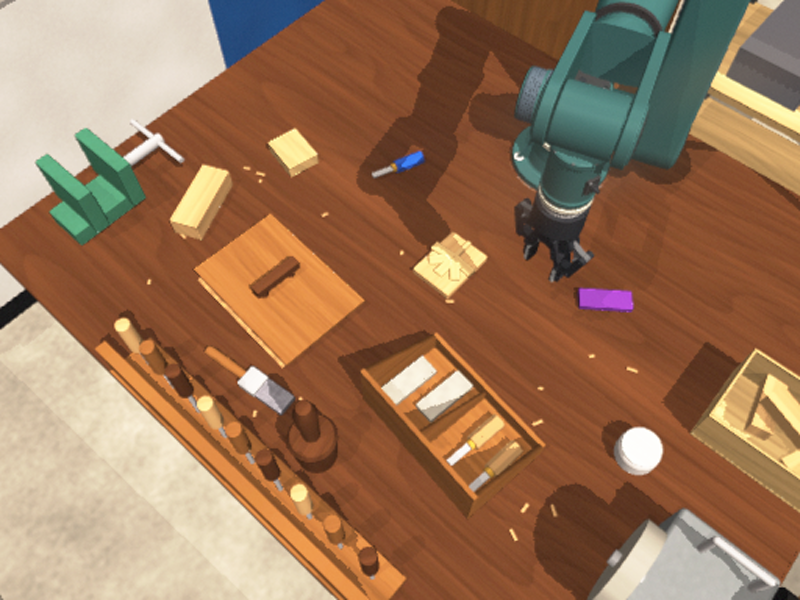

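The final view shows the lid flat on the mat (280,290), both stones in one compartment (410,380) and (445,397), and both gouges in the other. Bystanders are unmoved. I'll check that the stone lies flat, then hand in.

Run:
```python
from h import *
for n in("top","scene"):
    img,d=optics.snapshot(n);W=cloud(n,d);H=cv2.cvtColor(img,cv2.COLOR_BGR2HSV).astype(int)
    B=RB.inv().apply((W-OB).reshape(-1,3)).reshape(W.shape)
    M=(abs(B[...,0])<.076)&(B[...,1]<0)&(B[...,1]>-.08)&(H[...,1]<70)&(H[...,2]>100)&(B[...,2]<.05)
    P=B[M];A=np.c_[P[:,:2],np.ones(len(P))];c=np.linalg.lstsq(A,P[:,2],rcond=None)[0]
    print(n,len(P),rect(P[:,:2]),"z",P[:,2].mean(),"slope",np.degrees(c[:2]))
```

```text
top 361 (array([-0.0241, -0.0431]), array([99.1417, 39.5861]), 0.324117511510849) z 0.021924785593565314 slope [-0.2896 -2.6324]
scene 513 (array([-0.0247, -0.0419]), array([100.8702,  40.9155]), 0.2670145034790039) z 0.020361846117791488 slope [ 0.3348 -0.3099]
```

Flat, with its top at 22 mm as expected.

```bash
python3 -c "
from station import env
print(env.sign_off())"
```

```text
the job is handed in; nothing more can be done
None
```

The job is handed in at about 27 s: the lid lies flat and about centred on the cork mat, knob up, and the gouge and the slip stone are each in the compartment with their own kind, with the bystanders unmoved in the last picture; a finger touched the box wall or divider lightly (about 10 N) when releasing the stone.

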